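# Shim the rocking tube mixer

### The job

The white tube roller mixer rocks because its front-left levelling foot is seized too short. Without gripping or picking up anything, gently push the orange wedge thin end first under that foot with the fingertips until it is snug and the mixer stands level, then press down firmly for a moment on the mixer's front-left top corner to prove that it no longer rocks, and let go. Do not shove the mixer along the table, and leave its sample tubes and the things around it where they are.

Things in the scene. Friction and masses are not known exactly. Their poses are not given: they have to be found in the camera images.
- mixer: white tube roller mixer, loose, 2.4 kg, housing 150 mm deep, 210 mm wide, flat end cheeks 30 mm wide with tops at z = 80 mm, tubes on its rollers up to 91 mm. Origin: table level under its centre; x to its rear, y to its left. Feet at x = +-58, y = +-118 mm under lugs reaching y = +-135, undersides z = 22. Stands level on three feet; 3 to 5 N on the front-left corner tips it
- foot_pad (a point): centre of the flat underside of the short front-left foot, a black round pad of 17 mm diameter on a vertical stud; its z is the gap over the table (4.5 to 7 mm) while the mixer is level
- short_foot (a joint): how much the front-left foot is shorter than the others (m): 0.0045 to 0.007, which is the gap to fill. Seized: nothing turns or moves it
- left_corner (a point): point on the flat top of the mixer's left end cheek at its front end, above and just inside the short foot (mixer frame x = -55, y = +90, z = 80 mm): where to press
- wedge: orange wedge, loose, 70 g, 100 x 40 mm, lying flat. Origin: centre of its underside; x from heel to thin nose. 2 mm thick at the nose (x = +50 mm), rising 0.12 mm per mm towards the heel, a block 20 mm high with a flat rear face at x = -50 to push on. Slides with about 1 N; resistance rises by several N once the ramp wedges under the foot's edge; stays where left. 30 N on it is too rough
- sample_a: loose stoppered sample tube lying on the rollers (along the mixer's y), 91 mm long, 16 mm at the stopper; origin at the end of the glass. To stay on the rollers
- sample_b: as sample_a, in the rear groove of the rollers
- timer: white kitchen-type timer, 61 x 61 x 21 mm, in front of the mixer; bystander, origin under its centre
- vial_brown: small brown vial with green cap, 21 mm wide, 45 mm high; bystander, origin under its centre
- forceps: steel forceps lying flat, 125 mm long, 10 mm high; bystander, origin under its centre
- bottle_amber: amber dropper bottle, 32 mm wide, 86 mm high; bystander, origin under its centre
Not all that is in view belongs to the job. Several things look just like the wedge: the one meant starts farthest to the robot's left.

How it is judged:
By the outcome, as a careful person would: the job done as asked, in the order asked, and still so for the second after the job is handed in, with the robot touching nothing.
It also fails if it takes over 67 s, if anything falls off the work surface, if the arm or the gripper's body presses on something with over 40 N, if the wrist force passes 120 N, or if a joint passes its speed limit or range.

### The arm

A 7-joint arm with a two-finger parallel gripper is mounted at the origin on a cart in front of the work surface, level with it; the furniture and walls round the work are solid. World frame = base frame: x ahead of the robot, y to its left, z up, the work surface at z = 0. Lengths are in m, angles in degrees, forces in N, time in s.
With the tool pointing down it reaches from about 0.425 to 0.875 m from the base axis. Payload 4.7 kg.
Tool frame: the origin (TCP) lies between the finger pads; the fingertips stand 11 mm ahead of it and the grasp point (between the pads) lies 8 mm behind it (env.tcp_to_tips is the distance from the TCP to the fingertips, in m); z points along the fingers, y is the line along which they close (so a half turn about z gives the same grasp; the last joint's range is limited). The gripper opens to 87 mm and grips with 3 to 60 N. Pads are 19 mm wide; open, the fingers measure 117 mm over their backs; the gripper's body (75 mm by 190 mm) begins 51 mm behind the grasp point.
Start: joints at [65.839, 18.392, -4.016, 83.108, 1.295, 78.541, -3.26], TCP at [0.274, -0.589, 0.234] pointing down, gripper open.
Joint ranges: [-163.93, 163.93], [-17.29, 119.83], [-79.2, 71.16], [3.27, 140.29], [-89.18, 269.18], [5.43, 117.66], [-154.24, 154.24]. Speed limits (degrees/s): [147.25, 147.25, 180, 180, 180, 180, 180].

### API

Orientations are given as [roll, pitch, yaw] about the fixed x, y, z axes, in that order (R = Rz(yaw) Ry(pitch) Rx(roll)).
In Python, from cell import env, viewer gives the robot as it stands.
- The arm moves only by the tool step_arm, never from a script. Its arguments are lists of equal length, an entry for each row: "delta_pos": the shift along the tool's x, y, z in units of 0.2 m (1.0 is 0.2 m), a list of three; "rot": the turn, a rotation vector about the tool's x, y, z in units of 1.5 rad (1.0 is 1.5 rad), a list of three; "gripper": the gripper command: -1 is shut, 1 is fully open, values between are in proportion. A call has 1 to 20 rows; each row is the pose to reach, as a shift and turn from the pose commanded when the call began, along the tool's axes at that moment; what a row does not reach only later rows make up. A row lasts 1/8 s, in which the tool goes at most 62.5 mm and 10.7 degrees, less where a joint would pass 70% of its speed; a pose out of reach is approached as far as the arm can. A call with a number of a shift or a turn outside -1 to 1 is refused whole. A call with a gripper value outside its range is refused whole. The fingers move at their own pace and stop on an object; "squeeze" is the grip in N (left out, the last holds). Time passes only in rows, so rows that repeat a pose let the fingers close. It gives the time, the measured TCP pose, the force, the opening and the grip force at its end, in the units of the state.
- env.get_obs(): the state, without advancing time (a new reading comes with each control period).
- viewer.read_camera(name): name is "scene" or "top" or "wrist"; returns a dict with "img" (420x560x3 uint8, red, green, blue), "fx", "fy", "cx", "cy" (pixels), "dist" ([k1, k2, p1, p2, k3] as OpenCV has them; the pictures are not rectified), "pose" (4x4, takes a point from camera to world coordinates). Camera axes: x right, y down, z forward; pixel columns grow to the right and rows downward; lengths in m; the calibration is good to about 2 mm. A picture is of the moment at which its call begins. There is no depth.
- env.sign_off(): hands the job in; it is judged then, once.
The state is a dict: "time_s": time; "qpos": joint angles; "joint_velocities": joint speeds; "effort": joint torques, N m; "tool_pos": TCP position; "tool_rot": TCP orientation; "force": force on the tool from outside, world axes, zero at the start; "wrist_torque": the same for the moment, N m; "grip_width": finger opening in m; "grasp_force": force on a finger pad.
Only numpy, scipy, OpenCV 4.12 (cv2) and the standard library are available. Lean on these libraries where they do the work, as an engineer would, in place of code of your own. Each camera call takes 0.05 s, during which the arm holds its last target. There are 200 camera calls.

## Working session

There is one attempt and no reset: what is moved stays moved. The work goes in short steps, Python scripts to look and compute and a tool call to move; the robot and the scene stay as the last step left them, time stands still between calls to the robot, and variables do not carry over. Pictures are saved under pics/ and viewed, at most 10 in all, crops included, and the job is handed in when it is done.

Besides the shell and the picture viewer there is one more tool, called after "Request:" as name(argument=value, ...) on one line, values as JSON. step_arm: Moves the arm, as the interface text tells. Shifts and turns lie within -1 to 1; 1 stands for 0.2 m of shift or 1.5 rad of turn. Its arguments: {"type":"object","properties":{"delta_pos":{"type":"array"},"rot":{"type":"array"},"gripper":{"type":"array"},"squeeze":{"type":"number"}},"required":["delta_pos","rot","gripper"]}

```bash
mkdir -p pics; ls; cat > h.py <<'E'
import numpy as np, cv2
from cell import env, viewer
def shot(name,fn=None):
    c=viewer.read_camera(name)
    if fn: cv2.imwrite('pics/'+fn,cv2.cvtColor(c['img'],cv2.COLOR_RGB2BGR))
    return c
def K(c): return np.array([[c['fx'],0,c['cx']],[0,c['fy'],c['cy']],[0,0,1.]])
def ray(c,uv,z=0.):
    p=cv2.undistortPoints(np.array(uv,float).reshape(-1,1,2),K(c),np.array(c['dist'],float)).reshape(-1,2)
    T=np.array(c['pose']); d=np.c_[p,np.ones(len(p))]@T[:3,:3].T; o=T[:3,3]
    return o+d*((z-o[2])/d[:,2])[:,None]
def proj(c,P):
    T=np.linalg.inv(np.array(c['pose'])); r=cv2.Rodrigues(T[:3,:3])[0]
    return cv2.projectPoints(np.array(P,float).reshape(-1,1,3),r,T[:3,3],K(c),np.array(c['dist'],float))[0].reshape(-1,2)
E
python3 - <<'E'
from h import *
import pickle
d={n:shot(n,n+'0.png') for n in('scene','top')}
pickle.dump(d,open('c0.pkl','wb'))
for n in d: print(n,np.round(d[n]['pose'],3).tolist(),d[n]['fx'])
print(env.get_obs())
E
```

```text
pics
scene [[-0.48, -0.545, 0.687, -0.447], [-0.877, 0.284, -0.388, 0.238], [0.016, -0.789, -0.614, 0.919], [0.0, 0.0, 0.0, 1.0]] 515.4677614882123
top [[0.403, -0.891, 0.208, 0.191], [-0.915, -0.392, 0.091, -0.432], [0.001, -0.227, -0.974, 1.454], [0.0, 0.0, 0.0, 1.0]] 537.4501565446158
{'time_s': 0.1, 'qpos': array([65.83826985, 18.43597703, -4.01433073, 83.16830924,  1.29847697,
       78.54247952, -3.25929792]), 'joint_velocities': array([-0.09956641, -0.02706345, -0.00434121, -0.20605622,  0.09318395,
        0.0388009 , -0.00246449]), 'effort': array([-1.46072987e-03, -4.92575741e+01, -4.06633392e-01, -3.13399959e+01,
       -6.41336432e-02,  3.93866468e-02,  8.53620782e-05]), 'tool_pos': array([ 0.27410733, -0.58883791,  0.23255406]), 'tool_rot': array([-1.79898658e+02,  9.33749167e-03,  2.49715981e+01]), 'force': array([ 0.50380719, -0.59077964, -0.09556878]), 'wrist_torque': array([-0.06832959, -0.01340019,  0.01359742]), 'grasp_force': 0.0, 'grip_width': 0.08693921947716454}
```

View pics/top0.png

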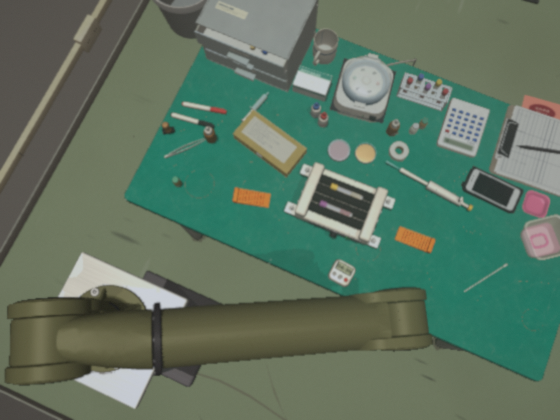

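View pics/scene0.png

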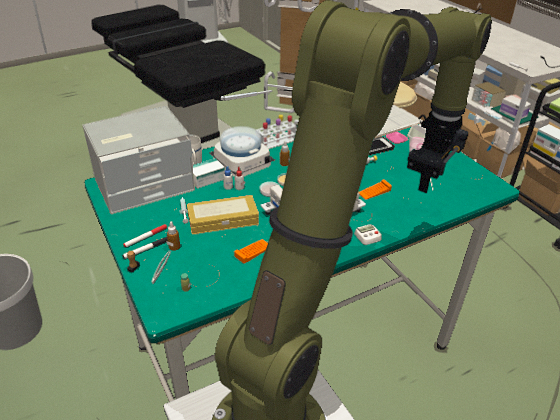

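The top view shows the mixer around (342,202), and orange wedges at (252,198) and (415,240). The left one is the one to use. The timer is at (343,272). Next I'll measure these and enlarge the crop.

```bash
python3 - <<'E'
from h import *
import pickle
c=pickle.load(open('c0.pkl','rb'))['top']
im=c['img']; hsv=cv2.cvtColor(im,cv2.COLOR_RGB2HSV)
m=cv2.inRange(hsv,(5,150,120),(20,255,255))
n,l,s,ce=cv2.connectedComponentsWithStats(m)
for i in range(1,n):
    if s[i,4]>60:
        cn=cv2.findContours((l==i).astype(np.uint8),0,2)[0][0]
        b=cv2.boxPoints(cv2.minAreaRect(cn)); print(s[i],b.round(1).tolist(),ray(c,b,0.007).round(4).tolist())
pts=[(342,202),(290,209),(305,226),(376,240),(390,201),(307,171),(343,272),(178,181),(184,148),(210,134)]
for p in pts: print(p,ray(c,[p],0.02).round(3).tolist())
crop=im[150:290,220:400]; 
cv2.imwrite('pics/top0c.png',cv2.cvtColor(cv2.resize(crop,None,fx=4.2,fy=4.2,interpolation=cv2.INTER_CUBIC),cv2.COLOR_RGB2BGR))
E
```

```text
[233 188  37  19 461] [[232.60000610351562, 201.0], [234.89999389648438, 187.8000030517578], [269.6000061035156, 194.0], [267.20001220703125, 207.1999969482422]] [[0.4413, -0.161, 0.007], [0.4781, -0.151, 0.007], [0.5008, -0.2465, 0.007], [0.4639, -0.2559, 0.007]]
[396 228  39  24 488] [[394.8999938964844, 239.39999389648438], [399.6000061035156, 226.6999969482422], [434.3999938964844, 239.5], [429.70001220703125, 252.1999969482422]] [[0.5218, -0.6103, 0.007], [0.5596, -0.6093, 0.007], [0.5648, -0.7083, 0.007], [0.5271, -0.7088, 0.007]]
(342, 202) [[0.557, -0.439, 0.02]]
(290, 209) [[0.482, -0.316, 0.02]]
(305, 226) [[0.455, -0.373, 0.02]]
(376, 240) [[0.497, -0.563, 0.02]]
(390, 201) [[0.613, -0.558, 0.02]]
(307, 171) [[0.6, -0.316, 0.02]]
(343, 272) [[0.382, -0.514, 0.02]]
(178, 181) [[0.43, -0.002, 0.02]]
(184, 148) [[0.523, 0.026, 0.02]]
(210, 134) [[0.589, -0.023, 0.02]]
```

View pics/top0c.png

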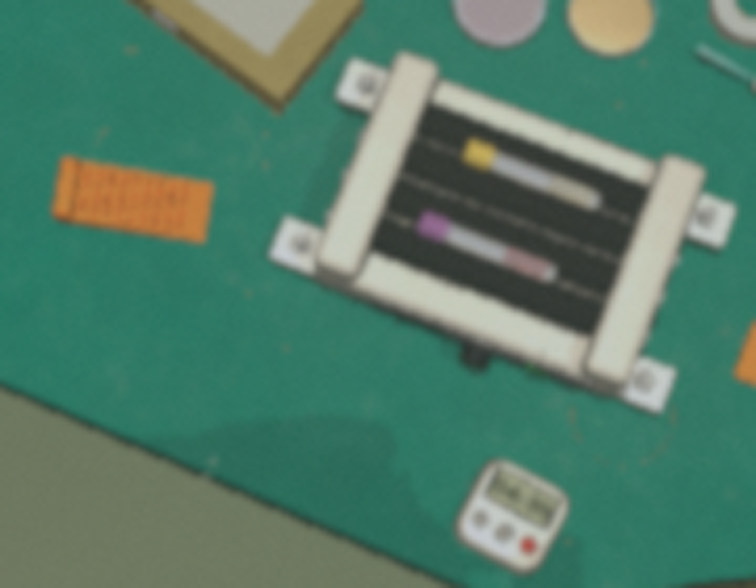

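The crop shows the wedge with its heel on the left (crop 65,188) and nose on the right (210,210). The short foot's lug is at crop (297,242), and the cheek's front end is near (340,262).

```bash
python3 - <<'E'
from h import *
import pickle
c=pickle.load(open('c0.pkl','rb'))['top']
f=lambda L:np.array(L)/4.2+[220,150]-0.4
L=ray(c,f([(297,242),(643,380),(367,85),(710,217)]),0.028)
print('lugs FL FR RL RR',L.round(4).tolist())
src=np.array([[-58,118],[-58,-118],[58,118],[58,-118]])/1e3
m=L[:,:2].mean(0); H=(src).T@(L[:,:2]-m); U,S,V=np.linalg.svd(H); R=V.T@U.T
print('centre',m,'yaw',np.degrees(np.arctan2(R[1,0],R[0,0])),'res',(L[:,:2]-m-src@R.T).round(4).tolist())
foot=m+R@[-.058,.118]; corner=m+R@[-.055,.09]; print('foot',foot,'corner',corner)
C=ray(c,f([(337,268)]),0.08);print('cheek front-left top?',C, (m+R@[-.075,.105]))
n=ray(c,f([(214,183),(206,242)]),.002); h=ray(c,f([(64,156),(54,214)]),.02)
n=n.mean(0)[:2];h=h.mean(0)[:2]; w=(n+h)/2
print('nose',n,'heel',h,'len',np.linalg.norm(n-h),'yaw',np.degrees(np.arctan2(*(n-h)[::-1])))
print('dir centre->foot',np.degrees(np.arctan2(*(foot-w)[::-1])),w,np.linalg.norm(foot-n))
o=env.get_obs(); print(o['tool_pos'],o['tool_rot'])
E
```

```text
lugs FL FR RL RR [[0.4852, -0.3159, 0.028], [0.4914, -0.554, 0.028], [0.6006, -0.3156, 0.028], [0.6082, -0.5543, 0.028]]
centre [ 0.54633679 -0.4349525 ] yaw 1.3407766863456858 res [[-0.0004, 0.0025], [0.0003, 0.0003], [-0.001, 0.0], [0.0011, -0.0028]]
foot [ 0.4855916  -0.31834193] corner [ 0.48924595 -0.34626407]
cheek front-left top? [[ 0.46928924 -0.34951775  0.08      ]] [ 0.46890044 -0.33173616]
nose [ 0.48571317 -0.25310907] heel [ 0.45915237 -0.15732075] len 0.09940260569741036 yaw -74.50202603848021
dir centre->foot -83.36522237794969 [ 0.47243277 -0.20521491] 0.06523298231421328
[ 0.27410733 -0.58883791  0.23255406] [-1.79898658e+02  9.33749167e-03  2.49715981e+01]
```

Request:
step_arm(delta_pos=[[0.1,-0.1,0],[0.25,-0.23,0],[0.4,-0.37,0],[0.55,-0.51,0],[0.7,-0.65,0],[0.82,-0.76,0],[0.9,-0.83,0],[0.92,-0.85,0],[0.92,-0.85,0]], rot=[[0,0,-0.04],[0,0,-0.1],[0,0,-0.17],[0,0,-0.24],[0,0,-0.31],[0,0,-0.37],[0,0,-0.41],[0,0,-0.42],[0,0,-0.42]], gripper=[-0.77,-0.77,-0.77,-0.77,-0.77,-0.77,-0.77,-0.77,-0.77])

```text
time_s: 1.23
tool_pos: [0.369, -0.3583, 0.2335]
tool_rot: [180.0, 0.0, 61.0]
force: [0.6, 0.5, -0.0]
grip_width: 0.0118
grasp_force: 0.0
```

Request:
step_arm(delta_pos=[[0.12,-0.02,0],[0.28,-0.04,0],[0.45,-0.06,0],[0.62,-0.08,0],[0.78,-0.1,0],[0.9,-0.12,0],[1,-0.12,0],[1,-0.12,0]], rot=[[0,0,-0.05],[0,0,-0.12],[0,0,-0.19],[0,0,-0.26],[0,0,-0.33],[0,0,-0.38],[0,0,-0.42],[0,0,-0.42]], gripper=[-0.77,-0.77,-0.77,-0.77,-0.77,-0.77,-0.77,-0.77])

```text
time_s: 2.22
tool_pos: [0.4458, -0.1697, 0.2336]
tool_rot: [180.0, -0.0, 97.3]
force: [-0.1, 0.3, 0.1]
grip_width: 0.0101
grasp_force: 0.0
```

```bash
python3 - <<'E'
from h import *
import pickle
c=shot('wrist','w1.png'); pickle.dump(c,open('w1.pkl','wb'))
o=env.get_obs(); print(o['tool_pos'],o['tool_rot'],o['qpos'].round(),np.round(c['pose'],3).tolist())
E
```

```text
[ 0.44523242 -0.17106618  0.2335041 ] [-1.79982421e+02  2.56841254e-02  9.71681832e+01] [ 46.  -2. -27. 106.  -1.  76.  26.] [[0.992, 0.123, 0.038, 0.436], [0.129, -0.946, -0.296, -0.088], [-0.0, 0.298, -0.954, 0.386], [0.0, 0.0, 0.0, 1.0]]
```

View pics/w1.png

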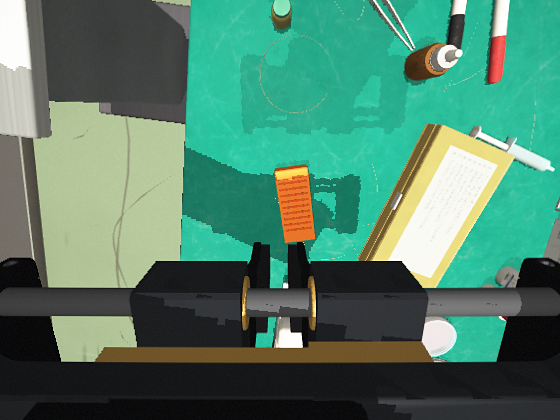

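The wrist view shows the wedge at (294,205), heel up (292,172) and nose down (299,242). The gold box is on the right, from about (360,260), and the brown vial is at (282,12). I'll refine the wedge pose.

```bash
python3 - <<'E'
from h import *
import pickle
c=pickle.load(open('w1.pkl','rb'))
hsv=cv2.cvtColor(c['img'],cv2.COLOR_RGB2HSV)
m=cv2.inRange(hsv[160:250,260:330],(3,150,100),(25,255,255))
cn=max(cv2.findContours(m,0,1)[0],key=cv2.contourArea)+np.array([260,160])
q=cv2.approxPolyDP(cn,4,True).reshape(-1,2); print(q.tolist())
q=q[np.argsort(q[:,1])]
h=ray(c,q[:2],.02)[:,:2]; n=ray(c,q[-2:],.002)[:,:2]
print(h,n,'w',np.linalg.norm(n[0]-n[1]))
h=h.mean(0);n=n.mean(0);w=(h+n)/2;foot=np.array([.4856,-.3183]);d=foot-w
print('heel',h,'nose',n,np.linalg.norm(h-n),np.degrees(np.arctan2(*(n-h)[::-1])),'dir',np.degrees(np.arctan2(d[1],d[0])))
u=d/np.linalg.norm(d)
p=w-u*.08; t=env.get_obs(); e=p-t['tool_pos'][:2]; y=np.radians(t['tool_rot'][2]);cc,s=np.cos(y),np.sin(y)
print('start',p,'delta tool',e@[cc,s],e@[s,-cc])
E
```

```text
[[305, 165], [274, 172], [285, 242], [314, 238]]
[[ 0.47479374 -0.14744159]
 [ 0.44001887 -0.16029025]] [[ 0.50323815 -0.24419024]
 [ 0.46624063 -0.25473728]] w 0.038471502518652445
heel [ 0.4574063  -0.15386592] nose [ 0.48473939 -0.24946376] 0.09942859572301628 -74.0438480681387 dir -82.9002529341873
start [ 0.46118508 -0.12227824] delta tool 0.04641601312427858 0.021915844060041885
```

Request:
step_arm(delta_pos=[[0.12,0.05,0.05],[0.25,0.11,0.15],[0.25,0.11,0.3],[0.25,0.11,0.5],[0.25,0.11,0.7],[0.25,0.11,0.82],[0.25,0.11,0.9],[0.25,0.11,0.9]], rot=[[0,0,0],[0,0,0],[0,0,0],[0,0,0],[0,0,0],[0,0,0],[0,0,0],[0,0,0]], gripper=[-0.77,-0.77,-0.77,-0.77,-0.77,-0.77,-0.77,-0.77])

```text
time_s: 3.28
tool_pos: [0.46, -0.1191, 0.0527]
tool_rot: [-179.9, -0.1, 97.1]
force: [-0.1, -1.0, 0.6]
grip_width: 0.0099
grasp_force: 0.0
```

Request:
step_arm(delta_pos=[[0,0,0.08],[0,0,0.15],[0,0,0.175],[0,0,0.175],[-0.04,0,0.175],[-0.07,0,0.175],[-0.1,0,0.175],[-0.12,0,0.175],[-0.14,0,0.175],[-0.16,0,0.175],[-0.18,0,0.175],[-0.2,0,0.175],[-0.22,0,0.175],[-0.24,0,0.175],[-0.26,0,0.175],[-0.28,0,0.175],[-0.3,0,0.175],[-0.32,0,0.175],[-0.325,0,0.175],[-0.325,0,0.175]], rot=[[0,0,0],[0,0,0],[0,0,0],[0,0,0],[0,0,0],[0,0,0],[0,0,0],[0,0,0],[0,0,0],[0,0,0],[0,0,0],[0,0,0],[0,0,0],[0,0,0],[0,0,0],[0,0,0],[0,0,0],[0,0,0],[0,0,0],[0,0,0]], gripper=[-0.77,-0.77,-0.77,-0.77,-0.77,-0.77,-0.77,-0.77,-0.77,-0.77,-0.77,-0.77,-0.77,-0.77,-0.77,-0.77,-0.77,-0.77,-0.77,-0.77])

```text
time_s: 5.78
tool_pos: [0.4688, -0.1832, 0.0185]
tool_rot: [-180.0, 0.0, 97.2]
force: [1.0, 0.0, 0.9]
grip_width: 0.01
grasp_force: 0.0
```

```bash
python3 - <<'E'
from h import *
import pickle
cs={n:shot(n) for n in('top','scene','wrist')}; pickle.dump(cs,open('c2.pkl','wb'))
t=cs['top']['img'][140:260,210:360]; t=cv2.resize(t,(500,400),interpolation=cv2.INTER_CUBIC)
w=cv2.resize(cs['wrist']['img'],(533,400)); s=cs['scene']['img'][180:300,200:350]
s=cv2.resize(s,(300,240))
big=np.zeros((600,800,3),np.uint8); big[:375,:400]=cv2.resize(t,(400,375)); big[:300,400:]=cv2.resize(w,(400,300)); big[300:540,400:700]=s
cv2.imwrite('pics/m2.png',big[...,::-1])
E
```

```text
(no output)
```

View pics/m2.png

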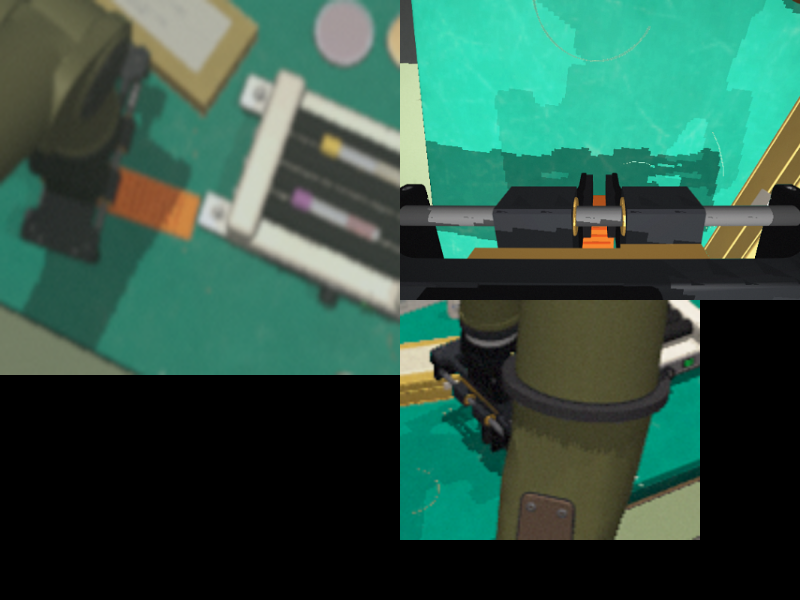

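In the top crop the wedge is aligned with its nose at (195,215), just short of the lug at (213,213), which is roughly centred on it. I'll measure the nose against the foot.

```bash
python3 - <<'E'
from h import *
import pickle
c=pickle.load(open('c2.pkl','rb'))['top']
hsv=cv2.cvtColor(c['img'],cv2.COLOR_RGB2HSV); x0,y0=245,190
m=cv2.inRange(hsv[y0:240,x0:300],(3,140,100),(22,255,255))
cn=max(cv2.findContours(m,0,1)[0],key=cv2.contourArea)
q=cv2.approxPolyDP(cn,2.,True).reshape(-1,2)+[x0,y0]; print(q.tolist())
P=ray(c,q,.004)[:,:2]; foot=np.array([.4856,-.3183]); a=np.radians(-82.85); u=np.array([np.cos(a),np.sin(a)]); v=np.array([-u[1],u[0]])
print('along,lateral rel. foot (mm)',((P-foot)@np.c_[u,v]*1e3).round(1).tolist())
print(((env.get_obs()['tool_pos'][:2]-foot)@np.c_[u,v]*1e3).round(1))
E
```

```text
[[255, 195], [251, 207], [280, 215], [283, 203]]
along,lateral rel. foot (mm) [[-107.7, 10.3], [-108.1, -25.4], [-24.8, -24.1], [-26.6, 10.7]]
[-136.4    0.2]
```

Request:
step_arm(delta_pos=[[-0.01,0,0],[-0.03,0.002,0],[-0.05,0.003,0],[-0.07,0.004,0],[-0.09,0.005,0],[-0.11,0.006,0],[-0.12,0.007,0],[-0.12,0.007,0]], rot=[[0,0,-0.01],[0,0,-0.02],[0,0,-0.03],[0,0,-0.037],[0,0,-0.037],[0,0,-0.037],[0,0,-0.037],[0,0,-0.037]], gripper=[-0.77,-0.77,-0.77,-0.77,-0.77,-0.77,-0.77,-0.77])

```text
time_s: 6.92
tool_pos: [0.4733, -0.2069, 0.0185]
tool_rot: [180.0, 0.0, 100.3]
force: [-0.1, -0.4, -0.3]
grip_width: 0.0097
grasp_force: 0.0
```

```bash
python3 - <<'E'
from h import *
import pickle
c=shot('top'); pickle.dump(c,open('c3.pkl','wb'))
hsv=cv2.cvtColor(c['img'],cv2.COLOR_RGB2HSV); x0,y0=245,190
m=cv2.inRange(hsv[y0:240,x0:310],(3,140,100),(22,255,255))
cn=max(cv2.findContours(m,0,1)[0],key=cv2.contourArea)
q=cv2.approxPolyDP(cn,2.,True).reshape(-1,2)+[x0,y0]; print(q.tolist())
P=ray(c,q,.004)[:,:2]; foot=np.array([.4856,-.3183]); a=np.radians(-79.7); u=np.array([np.cos(a),np.sin(a)]); v=np.array([-u[1],u[0]])
print('along,lateral rel. foot (mm)',((P-foot)@np.c_[u,v]*1e3).round(1).tolist())
print(((env.get_obs()['tool_pos'][:2]-foot)@np.c_[u,v]*1e3).round(1))
t=cv2.resize(c['img'][150:250,230:330],(600,600),interpolation=cv2.INTER_CUBIC); cv2.imwrite('pics/m3.png',t[...,::-1])
E
```

```text
[[265, 197], [261, 209], [289, 216], [282, 210], [285, 202]]
along,lateral rel. foot (mm) [[-78.5, 17.1], [-81.1, -18.5], [-1.3, -19.7], [-24.0, -7.8], [-21.2, 16.2]]
[-112.     7.8]
```

View pics/m3.png

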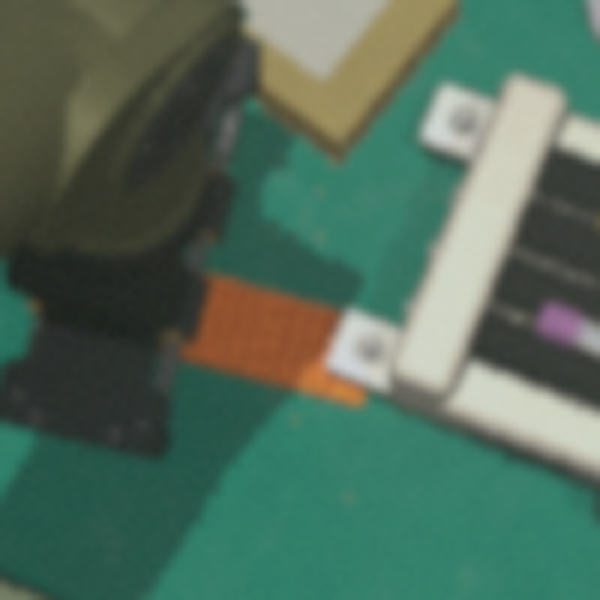

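Request:
step_arm(delta_pos=[[0.025,0,0],[0.025,-0.02,0],[0.025,-0.04,0],[0,-0.04,0],[-0.02,-0.04,0],[-0.03,-0.04,0],[-0.04,-0.04,0],[-0.05,-0.04,0],[-0.05,-0.04,0]], rot=[[0,0,0],[0,0,0],[0,0,0],[0,0,0],[0,0,0],[0,0,0],[0,0,0],[0,0,0],[0,0,0]], gripper=[-0.77,-0.77,-0.77,-0.77,-0.77,-0.77,-0.77,-0.77,-0.77])

```text
time_s: 8.1
tool_pos: [0.4673, -0.2181, 0.0185]
tool_rot: [180.0, 0.0, 100.3]
force: [-0.8, -0.2, 0.2]
grip_width: 0.0101
grasp_force: 0.0
```

Request:
step_arm(delta_pos=[[-0.005,0,0],[-0.01,0,0],[-0.015,0,0],[-0.02,0,0]], rot=[[0,0,0],[0,0,0],[0,0,0],[0,0,0]], gripper=[-0.77,-0.77,-0.77,-0.77])

```text
time_s: 8.6
tool_pos: [0.4679, -0.2219, 0.0185]
tool_rot: [-180.0, 0.0, 100.3]
force: [-0.6, 0.0, 0.7]
grip_width: 0.0102
grasp_force: 0.2
```

Request:
step_arm(delta_pos=[[-0.005,0,0],[-0.01,0,0],[-0.015,0,0]], rot=[[0,0,0],[0,0,0],[0,0,0]], gripper=[-0.77,-0.77,-0.77])

```text
time_s: 8.98
tool_pos: [0.4684, -0.2249, 0.0185]
tool_rot: [-180.0, 0.0, 100.3]
force: [0.0, 0.8, 0.9]
grip_width: 0.0102
grasp_force: 0.1
```

Request:
step_arm(delta_pos=[[-0.005,0,0],[-0.01,0,0]], rot=[[0,0,0],[0,0,0]], gripper=[-0.77,-0.77])

```text
time_s: 9.22
tool_pos: [0.4688, -0.2268, 0.0186]
tool_rot: [180.0, 0.0, 100.3]
force: [0.4, 0.7, -0.9]
grip_width: 0.01
grasp_force: 0.1
```

Request:
step_arm(delta_pos=[[-0.005,0,0],[-0.01,0,0]], rot=[[0,0,0],[0,0,0]], gripper=[-0.77,-0.77])

```text
time_s: 9.48
tool_pos: [0.4692, -0.2288, 0.0186]
tool_rot: [-180.0, 0.0, 100.3]
force: [-0.4, 1.5, -0.2]
grip_width: 0.0103
grasp_force: 0.1
```

Request:
step_arm(delta_pos=[[-0.005,0,0],[-0.01,0,0]], rot=[[0,0,0],[0,0,0]], gripper=[-0.77,-0.77])

```text
time_s: 9.72
tool_pos: [0.4695, -0.2306, 0.0185]
tool_rot: [-180.0, -0.0, 100.3]
force: [0.0, 2.4, 1.1]
grip_width: 0.0099
grasp_force: 0.6
```

Request:
step_arm(delta_pos=[[-0.005,0,0],[-0.005,0,0]], rot=[[0,0,0],[0,0,0]], gripper=[-0.77,-0.77])

```text
time_s: 9.98
tool_pos: [0.4697, -0.2312, 0.0185]
tool_rot: [-180.0, -0.0, 100.4]
force: [0.1, 2.3, 1.5]
grip_width: 0.0102
grasp_force: 1.2
```

Request:
step_arm(delta_pos=[[-0.005,0,0],[-0.005,0,0]], rot=[[0,0,0],[0,0,0]], gripper=[-0.77,-0.77])

```text
time_s: 10.22
tool_pos: [0.4698, -0.2319, 0.0185]
tool_rot: [-180.0, -0.1, 100.4]
force: [-1.2, 4.5, 2.0]
grip_width: 0.0102
grasp_force: 2.3
```

Request:
step_arm(delta_pos=[[-0.005,0,0],[-0.005,0,0]], rot=[[0,0,0],[0,0,0]], gripper=[-0.77,-0.77])

```text
time_s: 10.48
tool_pos: [0.4699, -0.2323, 0.0185]
tool_rot: [-180.0, -0.1, 100.4]
force: [-1.7, 6.2, 3.3]
grip_width: 0.0095
grasp_force: 3.0
```

```bash
python3 - <<'E'
from h import *
import pickle
c0=pickle.load(open('c3.pkl','rb')); c=shot('top'); pickle.dump(c,open('c4.pkl','wb'))
o=env.get_obs(); print(o['tool_pos'],o['force'])
g=lambda c:cv2.cvtColor(c['img'][150:250,300:400],cv2.COLOR_RGB2GRAY).astype(np.float32)
w=cv2.createHanningWindow((100,100),cv2.CV_32F)
print('mixer shift px',cv2.phaseCorrelate(g(c0),g(c),w))
t=cv2.resize(c['img'][150:250,230:330],(600,600),interpolation=cv2.INTER_CUBIC); cv2.imwrite('pics/m4.png',t[...,::-1])
E
```

```text
[ 0.46994766 -0.23235792  0.01851616] [-1.29046797  6.27141631  4.19792399]
mixer shift px ((-0.004180620208529717, -0.025054614192733027), 0.8880060592651368)
```

View pics/m4.png

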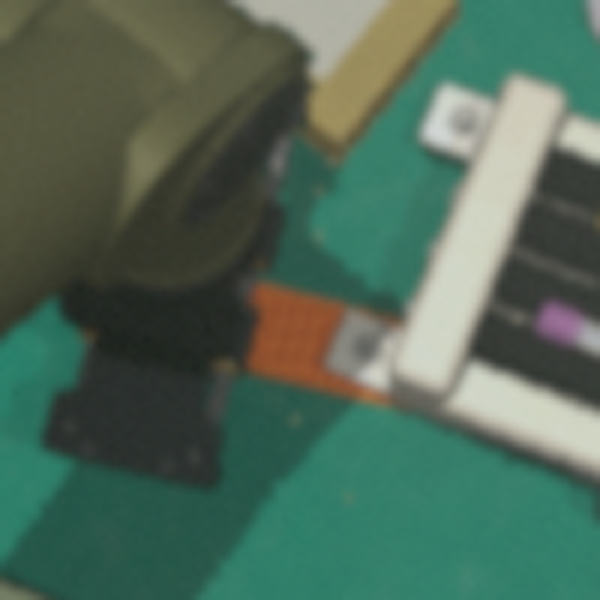

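Request:
step_arm(delta_pos=[[-0.004,0,0],[-0.005,0,0],[-0.005,0,0]], rot=[[0,0,0],[0,0,0],[0,0,0]], gripper=[-0.77,-0.77,-0.77])

```text
time_s: 10.9
tool_pos: [0.47, -0.2326, 0.0185]
tool_rot: [-180.0, -0.2, 100.4]
force: [-1.3, 6.8, 5.4]
grip_width: 0.0098
grasp_force: 3.9
```

Request:
step_arm(delta_pos=[[0.03,0,0],[0.08,0,0],[0.15,0,0],[0.15,0,-0.1],[0.15,0,-0.25],[0.15,0,-0.45],[0.15,0,-0.62],[0.15,0,-0.7],[0.15,0,-0.7]], rot=[[0,0,0],[0,0,0],[0,0,0],[0,0,0],[0,0,0],[0,0,0.05],[0,0,0.105],[0,0,0.105],[0,0,0.105]], gripper=[-0.77,-0.77,-0.77,-0.77,-1,-1,-1,-1,-1])

```text
time_s: 12.02
tool_pos: [0.4652, -0.2051, 0.1591]
tool_rot: [179.9, 0.1, 91.4]
force: [-0.3, -0.3, -0.7]
grip_width: 0.0001
grasp_force: 0.0
```

```bash
python3 - <<'E'
from h import *
import pickle
c0=pickle.load(open('c3.pkl','rb')); c=shot('top'); s=shot('scene')
o=env.get_obs(); print(o['tool_pos'],o['tool_rot'],o['force'])
g=lambda c:cv2.cvtColor(c['img'][150:250,300:400],cv2.COLOR_RGB2GRAY).astype(np.float32)
print('mixer shift px',cv2.phaseCorrelate(g(c0),g(c),cv2.createHanningWindow((100,100),cv2.CV_32F)))
# cheek top corners at z=.08 from the first crop, pixel = crop/4.2+offset
f=lambda L:np.array(L)/4.2+[220,150]-0.4
print('cheek top corners',ray(c,f([(320,250),(354,268),(438,70),(402,54)]),.08).round(4).tolist())
e=np.array([.4892,-.3463])-o['tool_pos'][:2]; y=np.radians(o['tool_rot'][2]);cc,sn=np.cos(y),np.sin(y)
print('delta tool',e@[cc,sn],e@[sn,-cc])
hsv=cv2.cvtColor(c['img'],cv2.COLOR_RGB2HSV); m=cv2.inRange(hsv[190:230,240:310],(3,140,90),(22,255,255))
cn=max(cv2.findContours(m,0,1)[0],key=cv2.contourArea); q=cv2.approxPolyDP(cn,2,True).reshape(-1,2)+[240,190]
print(q.tolist(),(ray(c,q,.01)[:,:2]).round(4).tolist())
t=np.hstack([cv2.resize(c['img'][160:250,240:330],(400,400)),cv2.resize(s['img'][150:270,240:360],(400,400))]); cv2.imwrite('pics/m5.png',t[...,::-1])
E
```

```text
[ 0.46398741 -0.20472854  0.15718436] [-1.79892614e+02 -4.43425151e-02  9.13705012e+01] [-0.90001474 -0.94204827 -0.68370884]
mixer shift px ((-0.056768824019421515, -0.006684500383052239), 0.915699693107605)
cheek top corners [[0.4755, -0.3353, 0.08], [0.4735, -0.3592, 0.08], [0.6129, -0.3572, 0.08], [0.6135, -0.3321, 0.08]]
delta tool -0.14213398561613805 0.02181934296242765
[[267, 197], [265, 209], [290, 215], [282, 210], [286, 201]] [[0.4894, -0.2438], [0.4562, -0.2527], [0.4685, -0.3224], [0.4725, -0.2966], [0.5002, -0.2965]]
```

View pics/m5.png

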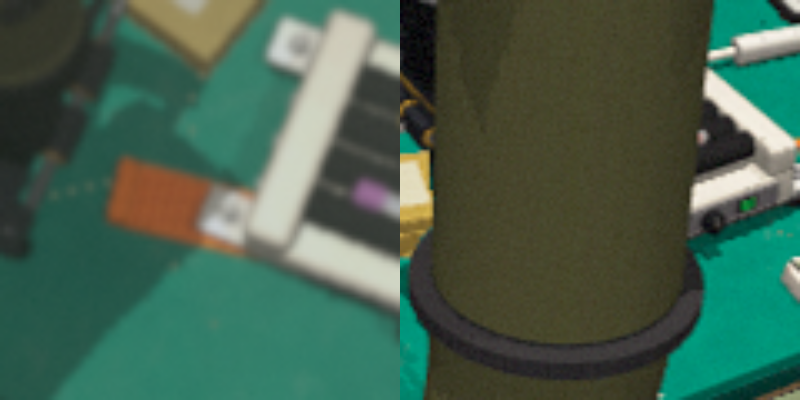

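The wedge sits under the lug (top crop 225,212) and the mixer hasn't moved. Next is the press point.

Request:
step_arm(delta_pos=[[-0.1,0.02,0],[-0.25,0.05,0],[-0.42,0.08,0],[-0.57,0.1,0],[-0.68,0.12,0],[-0.71,0.12,0],[-0.71,0.12,0.1],[-0.71,0.12,0.2],[-0.71,0.12,0.26],[-0.71,0.12,0.28],[-0.71,0.12,0.28]], rot=[[0,0,0],[0,0,0],[0,0,0],[0,0,0],[0,0,0],[0,0,0],[0,0,0],[0,0,0],[0,0,0],[0,0,0],[0,0,0]], gripper=[-1,-1,-1,-1,-1,-1,-1,-1,-1,-1,-1])

```text
time_s: 13.5
tool_pos: [0.4922, -0.3463, 0.1025]
tool_rot: [-180.0, -0.0, 91.3]
force: [-0.3, -0.6, 0.9]
grip_width: 0.0005
grasp_force: 0.0
```

Request:
step_arm(delta_pos=[[0,0,0.02],[0,0,0.035],[0,0,0.045],[0,0,0.055],[0,0,0.055]], rot=[[0,0,0],[0,0,0],[0,0,0],[0,0,0],[0,0,0]], gripper=[-1,-1,-1,-1,-1])

```text
time_s: 14.12
tool_pos: [0.4922, -0.3466, 0.0916]
tool_rot: [180.0, 0.0, 91.3]
force: [-0.8, 0.1, -0.6]
grip_width: 0.0006
grasp_force: 0.0
```

Request:
step_arm(delta_pos=[[0,0,0.005],[0,0,0.01],[0,0,0.015],[0,0,0.015]], rot=[[0,0,0],[0,0,0],[0,0,0],[0,0,0]], gripper=[-1,-1,-1,-1])

```text
time_s: 14.62
tool_pos: [0.4922, -0.3466, 0.0913]
tool_rot: [-180.0, 0.1, 91.3]
force: [-5.1, 4.1, 15.4]
grip_width: 0.0005
grasp_force: 7.5
```

Request:
step_arm(delta_pos=[[0,0,0.003],[0,0,0.005],[0,0,0.005],[0,0,0.005],[0,0,0.005],[0,0,0.005],[0,0,0.005],[0,0,0.005]], rot=[[0,0,0],[0,0,0],[0,0,0],[0,0,0],[0,0,0],[0,0,0],[0,0,0],[0,0,0]], gripper=[-1,-1,-1,-1,-1,-1,-1,-1])

```text
time_s: 15.62
tool_pos: [0.4922, -0.3466, 0.0913]
tool_rot: [-180.0, 0.1, 91.3]
force: [-7.2, 4.4, 20.2]
grip_width: 0.0005
grasp_force: 10.0
```

Request:
step_arm(delta_pos=[[0,0,-0.01],[0,0,-0.03],[0,0,-0.1],[0,0,-0.25],[0,0,-0.4],[0,0,-0.5],[0.2,0,-0.5],[0.4,0,-0.5],[0.6,0,-0.5],[0.7,0,-0.5],[0.7,0,-0.5]], rot=[[0,0,0],[0,0,0],[0,0,0],[0,0,0],[0,0,0],[0,0,0],[0,0,0],[0,0,0],[0,0,0],[0,0,0],[0,0,0]], gripper=[-1,-1,-1,-1,-1,-1,-1,-1,-1,-1,-1])

```text
time_s: 17.0
tool_pos: [0.4891, -0.2058, 0.1879]
tool_rot: [180.0, 0.0, 91.5]
force: [0.9, -0.8, 0.1]
grip_width: 0.0005
grasp_force: 0.0
```

```bash
python3 - <<'E'
from h import *
import pickle
c0=pickle.load(open('c3.pkl','rb')); c=shot('top')
o=env.get_obs(); print(o['tool_pos'],o['force'])
g=lambda c:cv2.cvtColor(c['img'][150:250,300:400],cv2.COLOR_RGB2GRAY).astype(np.float32)
print('mixer shift px',cv2.phaseCorrelate(g(c0),g(c),cv2.createHanningWindow((100,100),cv2.CV_32F)))
hsv=cv2.cvtColor(c['img'],cv2.COLOR_RGB2HSV); m=cv2.inRange(hsv[190:230,240:310],(3,140,90),(22,255,255))
cn=max(cv2.findContours(m,0,1)[0],key=cv2.contourArea); print((cv2.approxPolyDP(cn,2,True).reshape(-1,2)+[240,190]).tolist())
t=cv2.resize(c['img'][130:290,200:400],(750,600)); cv2.imwrite('pics/m6.png',t[...,::-1])
E
```

```text
[ 0.48888808 -0.20753346  0.18772707] [0.27649295 0.17698485 0.46962539]
mixer shift px ((0.011277299959623122, -0.04212475999754872), 0.9419179094314575)
[[267, 197], [265, 209], [290, 215], [282, 211], [285, 201]]
```

View pics/m6.png

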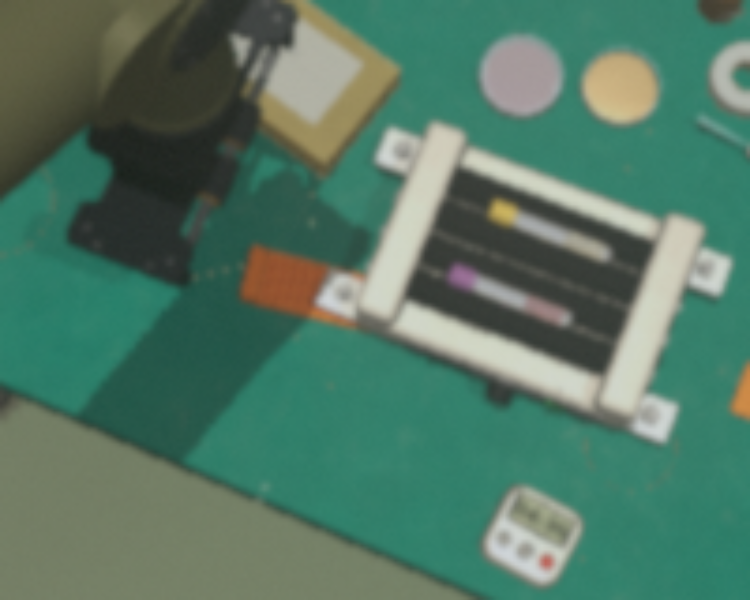

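The wedge is in place under the foot (crop 340,293), and the mixer, tubes and timer haven't moved. The corner held at the same height under 20 N.

```bash
python3 -c "
from cell import env
print(env.sign_off())"
```

```text
the job is handed in; nothing more can be done
None
```

The orange wedge is snug under the front-left foot (pushed in at about 7 N), the corner did not give under a 20 N press, the mixer, its tubes and the timer look unmoved in the top view, and the job is handed in.

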